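# Pull the tall mill out of its sprung charging base and stand it on the board

## Robot

A 7-joint arm with a two-finger parallel gripper is mounted at the origin on a cart in front of the work surface, level with it; the furniture and walls round the work are solid. World frame = base frame: x ahead of the robot, y to its left, z up, the work surface at z = 0. Lengths are in mm, angles in rad, forces in N, time in s.
With the tool pointing down it reaches from about 425 to 875 mm from the base axis. Payload 4.7 kg.
Tool frame: the origin (TCP) lies between the finger pads; the fingertips stand 17 mm ahead of it and the grasp point (between the pads) lies 2 mm behind it (arm.tcp_to_tips is the distance from the TCP to the fingertips, in mm); z points along the fingers, y is the line along which they close (so a half turn about z gives the same grasp; the last joint's range is limited). The gripper opens to 85 mm and grips with 20 to 120 N. Pads are 22 mm wide; open, the fingers measure 114 mm over their backs; the gripper's body (76 mm by 85 mm) begins 54 mm behind the grasp point. The pads swing forward as they close: fully open they stand 13 mm farther back than shut.
Start: joints at [-1.154, 0.321, -0.07, 1.45, 0.023, 1.371, -0.057], TCP at [254.824, 597.986, 248.349] pointing down, gripper open.
Joint ranges: [-2.86, 2.86], [-0.3, 2.09], [-1.38, 1.24], [0.06, 2.45], [-1.56, 4.7], [0.09, 2.05], [-2.69, 2.69]. Speed limits (rad/s): [2.57, 2.57, 3.14, 3.14, 3.14, 3.14, 3.14].

## Interface

Orientations are given as a unit quaternion [x, y, z, w].
In Python, from workcell import arm gives the robot as it stands.
- The arm moves only by the tool step_arm, never from a script. Its argument "series" is a list that holds one entry, the list of rows, each a list of 7 numbers: the shift along the tool's x, y, z in mm, then the turn, a rotation vector about the tool's x, y, z in degrees, then the opening, from 0 (shut) to 1 (fully open). A call has 1 to 12 rows; each row shifts and turns the commanded pose from where the row before left it, along the tool's axes as they then stand; what a row does not reach is not made up. A row lasts 1/12 s, in which the tool goes at most 41.7 mm and 7.16 degrees, less where a joint would pass 70% of its speed; a pose out of reach is approached as far as the arm can. A call with a gripper value outside its range is refused whole. The fingers move at their own pace and stop on an object; the grip force is fixed at half the most. Time passes only in rows, so rows that do not move let the fingers close. It gives the time, the measured TCP pose, the force, the opening and the grip force at its end, in the units of the state.
- arm.sense(): the state, without advancing time (a new reading comes with each control period).
- arm.snapshot(name): name is "side" or "top"; returns the picture (420x560x3 uint8, red, green, blue); there is no depth.
- arm.camera_model(name): a dict with "mtx" (3x3 intrinsics, pixels), "k1" (the pictures are not rectified: a ray, as slopes to the right and down, at radius r is drawn at 1 + k1 r^2 times it, then the intrinsics apply), "camera_from_world" (4x4, takes a point from world to camera coordinates). Camera axes: x right, y down, z forward; pixel columns grow to the right and rows downward; lengths in mm; the calibration is good to about 2 mm. A picture is of the moment at which its call begins. camera_model takes no time and is no camera call.
- arm.job_done(): hands the job in; it is judged then, once.
The state is a dict: "time_s": time; "joints": joint angles; "qd": joint speeds; "tau": joint torques, N m; "ee_pos": TCP position; "tool_rot": TCP orientation; "force": force on the tool from outside, world axes, zero at the start; "wrist_torque": the same for the moment, N m; "gripper_width": opening from 0.0 (shut) to 1.0 (fully open); "gripper_force": force on a finger pad.
Only numpy, scipy, OpenCV 4.12 (cv2) and the standard library are available. Lean on these libraries where they do the work, as an engineer would, in place of code of your own. Each camera call takes 0.05 s, during which the arm holds its last target. There are 200 camera calls.

## Task

Dinner is being prepared: pull the tall mill straight up out of the charging base, against the catch that holds it, and set it down upright on a free part of the chopping board, not dropping it. Leave the short mill seated in the charger, and leave the fruit, the board and the glass where they are.

Things in the scene. Friction and masses are not known exactly. Their poses are not given: they have to be found in the camera images.
- tall_mill: Tall upright cordless mill, 178 mm tall, about 0.2 to 0.4 kg, round about its z axis; origin at the centre of its foot's underside, z up. The foot is a black plug, 46 mm across, 38 mm high, with a groove round it 9 to 21 mm up; above it a steel barrel tapers from 56 to 45 mm across at 118 mm up; then a wooden head. It starts in one of the charger's sockets, its foot 8 mm above the worktop.
- tall_mill_head (a point): Middle of the tall mill's dark wooden head, 146 mm above its foot's underside: a plain cylinder 46 mm across from 121 to 170 mm up, the best place to grip; its top ends at 175 mm with a small 3 mm steel stud above.
- charger: White charging base fixed to the worktop, 92 mm (its x) by 210 mm (its y) by 44 mm high; origin at the centre of its underside. Two upward sockets, 48 mm across, 36 mm deep, at its y = +60 and -60 mm. Each has two sprung catches in the mill's groove: pulling a mill up takes 10 to 20 N, weight included, over the first 6 mm, then it rubs lightly; it is out 36 mm up.
- short_mill: The short cordless mill, 117 mm tall, steel body 56 mm across with a low domed wooden top; origin at the centre of the underside of its foot. It is plugged into the other socket of the charger (either one) and must stay there.
- board: Light wooden chopping board, 230 mm (its x) by 340 mm (its y) by 22 mm thick, lying loose on a 7 mm thick mat (1.1 kg); origin at the centre of its underside, its top 22 mm higher. The tomato and lemon lie on its half of negative y (the half away from the robot), so the half of positive y, nearer the robot, is free.
- tomato: Red tomato, 75 mm across and 79 mm tall, on the board; origin at its underside's centre.
- lemon: Yellow lemon, 71 x 53 x 51 mm, on the board; origin at its underside's centre.
- glass: Empty drinking glass, 80 mm across, 91 mm tall, at the right; origin at its underside's centre.
Mind the look-alikes: they are no part of the job. What is shaped like the tall_mill but red or yellow is not meant.

How it is judged:
By the outcome, as a careful person would: the job done as asked, in the order asked, and still so for the second after the job is handed in, with the robot touching nothing.
It also fails if it takes over 46 s, if anything falls off the work surface, if the arm or the gripper's body presses on something with over 40 N, if the wrist force passes 120 N, or if a joint passes its speed limit or range.

## Working session

There is one attempt and no reset: what is moved stays moved. The work goes in short steps, Python scripts to look and compute and a tool call to move; the robot and the scene stay as the last step left them, time stands still between calls to the robot, and variables do not carry over. Pictures are saved under pics/ and viewed, at most 10 in all, crops included, and the job is handed in when it is done.

Besides the shell and the picture viewer there is one more tool, called after "Call:" by a JSON object that holds its "op" and its "data". step_arm: Moves the arm, as the interface text tells. Its arguments: {"type":"object","properties":{"series":{"type":"array","items":{"type":"array","items":{"type":"array","items":{"type":"number"}}}}},"required":["series"]}

```bash
mkdir -p pics; python3 - <<'E'
from workcell import arm
import cv2
for n in("side","top"):
    cv2.imwrite(f"pics/{n}0.png",arm.snapshot(n)[:,:,::-1])
    m=arm.camera_model(n);print(n,m)
s=arm.sense();print(s['time_s'],s['ee_pos'],s['tool_rot'],s['force'])
E
```

```text
side {'mtx': array([[510.88744265,   0.        , 285.34406299],
       [  0.        , 510.88744265, 210.48076387],
       [  0.        ,   0.        ,   1.        ]]), 'k1': -0.028731659379665347, 'camera_from_world': array([[ 3.71135151e-01, -9.28338568e-01, -2.11235143e-02,
        -1.83139502e+02],
       [-4.49698393e-01, -1.59786678e-01, -8.78771627e-01,
         3.46071561e+02],
       [ 8.12422338e-01,  3.35642251e-01, -4.76774815e-01,
         9.41544429e+02],
       [ 0.00000000e+00,  0.00000000e+00,  0.00000000e+00,
         1.00000000e+00]])}
top {'mtx': array([[379.24097299,   0.        , 281.72539473],
       [  0.        , 379.24097299, 206.77102461],
       [  0.        ,   0.        ,   1.        ]]), 'k1': -0.013508904092332805, 'camera_from_world': array([[ 6.02519889e-03, -9.99102796e-01,  4.19201686e-02,
        -8.08522490e-01],
       [-9.80689923e-01, -1.40984604e-02, -1.95060268e-01,
         5.74803777e+02],
       [ 1.95476269e-01, -3.99354100e-02, -9.79894990e-01,
         1.02955177e+03],
       [ 0.00000000e+00,  0.00000000e+00,  0.00000000e+00,
         1.00000000e+00]])}
0.1 [254.65485723 597.53652633 247.32958484] [ 2.00034778e-01  9.79788403e-01 -8.67410666e-04 -1.44241324e-04] [ 0.50414228  0.32384201 -0.56852295]
```

View pics/side0.png

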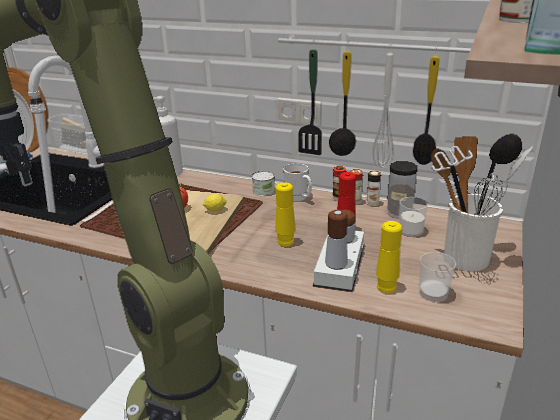

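View pics/top0.png

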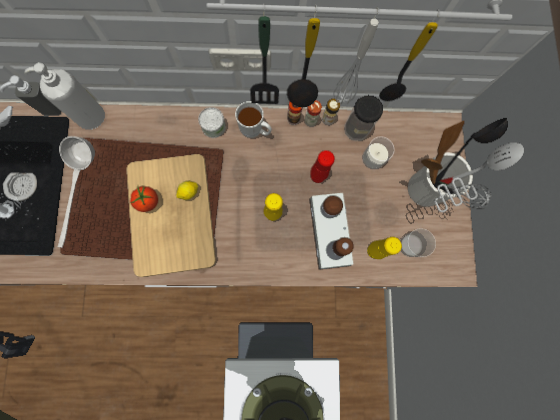

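Top view candidates: tall mill, dark wooden head (344,246), side (338,225). Look-alikes: red mill (322,165), yellow mills (274,207) and (388,248); short mill with dome (333,206). I choose the dark wood one at (344,246).

```bash
cat > h.py <<'E'
import numpy as np,cv2
from workcell import arm
def ray(n,uv):
    m=arm.camera_model(n);K=m['mtx'];T=m['camera_from_world']
    d=np.array([m['k1'],0,0,0,0.])
    p=cv2.undistortPoints(np.array([[uv]],float),K,d)[0,0]
    R=T[:3,:3];return -R.T@T[:3,3],R.T@np.array([*p,1])
def onz(n,uv,z):
    c,d=ray(n,uv);return c+d*(z-c[2])/d[2]
def two(a,b):
    (c1,d1),(c2,d2)=ray("top",a),ray("side",b)
    s=np.linalg.lstsq(np.c_[d1,-d2],c2-c1,rcond=None)[0]
    p,q=c1+s[0]*d1,c2+s[1]*d2
    return (p+q)/2,np.linalg.norm(p-q)
def blob(img,box,f):
    x0,y0,x1,y1=box;c=img[y0:y1,x0:x1]
    m=f(cv2.cvtColor(c,cv2.COLOR_BGR2HSV).astype(int)).astype(np.uint8)
    n,l,s,ce=cv2.connectedComponentsWithStats(m)
    i=1+np.argmax(s[1:,4]);st=s[i]
    return ce[i]+[x0,y0],(st[0]+x0,st[1]+y0,st[2],st[3],st[4]),l==i
E
python3 - <<'E'
from h import *
t=cv2.imread("pics/top0.png");s=cv2.imread("pics/side0.png")
dark=lambda h:((h[...,2]<110)&(h[...,1]>70)&((h[...,0]<15)|(h[...,0]>165)))
for n,im,b in(("top",t,(325,228,362,270)),("side",s,(320,200,352,245)),("topshort",t,(318,190,350,222))):
    c,st,_=blob(im,b,dark);print(n,c,st)
ct=blob(t,(325,228,362,270),dark)[0];cs=blob(s,(320,200,352,245),dark)[0]
print("two",two(ct,cs)); print("top154",onz("top",ct,165),"side",onz("side",cs,154),"short",onz("top",blob(t,(318,190,350,222),dark)[0],115))
# charger corners (white) in top
c,st,m=blob(t,(295,180,370,280),lambda h:(h[...,2]>170)&(h[...,1]<40))
cn=np.argwhere(m)[:,::-1]+[295,180]
r=cv2.boxPoints(cv2.minAreaRect(cv2.convexHull(cn.astype(np.float32))));print("charger",[onz("top",q,44).round(0) for q in r])
# board
c,st,m=blob(t,(110,140,225,285),lambda h:(h[...,2]>140)&(h[...,1]>60)&(h[...,0]>10)&(h[...,0]<28))
print(c,st)
cn=np.argwhere(m)[:,::-1]+[110,140]
r=cv2.boxPoints(cv2.minAreaRect(cv2.convexHull(cn.astype(np.float32))));print("board",r,[onz("top",q,29).round(0) for q in r])
for nm,b,f in(("tom",(125,180,165,220),lambda h:(h[...,1]>180)&((h[...,0]<8)|(h[...,0]>172))),("lem",(172,175,205,205),lambda h:(h[...,1]>180)&(h[...,0]>20)&(h[...,0]<35)),("yel",(365,230,405,265),lambda h:(h[...,1]>180)&(h[...,0]>20)&(h[...,0]<35))):
    c,st,_=blob(t,b,f);print(nm,c,onz("top",c,60).round(0))
print(onz("top",(392,246),183),"glass",onz("top",(418,243),91),"yel2",onz("top",(274,201),183),"red",onz("top",(326,158),183))
o=np.hstack([cv2.resize(t[185:275,300:420],(400,300),interpolation=2),cv2.resize(s[190:300,300:400],(300,330),interpolation=2)[:300]])
cv2.imwrite("pics/crop.png",o)
E
```

```text
top [342.73279352 246.52226721] (np.int32(333), np.int32(238), np.int32(21), np.int32(18), np.int32(247))
side [338.26484018 225.61872146] (np.int32(328), np.int32(211), np.int32(24), np.int32(27), np.int32(438))
topshort [332.72982456 205.01403509] (np.int32(323), np.int32(196), np.int32(20), np.int32(19), np.int32(285))
two (array([ 454.53172123, -150.58405215,  148.20140856]), np.float64(2.1479352145746655))
top154 [ 452.5153993  -146.15371738  165.        ] side [ 445.71618682 -154.13355096  154.        ] short [ 570.02548513 -131.70839139  115.        ]
charger [array([612., -82.,  44.]), array([ 626., -177.,   44.]), array([ 415., -199.,   44.]), array([ 402., -108.,   44.])]
[172.46916714 226.88964091] (np.int32(110), np.int32(154), np.int32(115), np.int32(131), np.int32(10638))
board [[110.00001 153.99998]
 [224.      153.99998]
 [224.      283.99994]
 [110.      283.99994]] [array([733., 516.,  29.]), array([739., 178.,  29.]), array([357., 165.,  29.]), array([354., 481.,  29.])]
tom [146.97058824 200.93464052] [585. 386.  60.]
lem [186.65100671 190.04026846] [619. 277.  60.]
yel [384.25607477 247.57383178] [ 461. -286.   60.]
[ 453.28207079 -267.09620035  183.        ] glass [ 471.15091718 -371.53312226   91.        ] yel2 [564.17997586  29.83116711 183.        ] red [ 680.76916173 -104.45941281  183.        ]
```

View pics/crop.png

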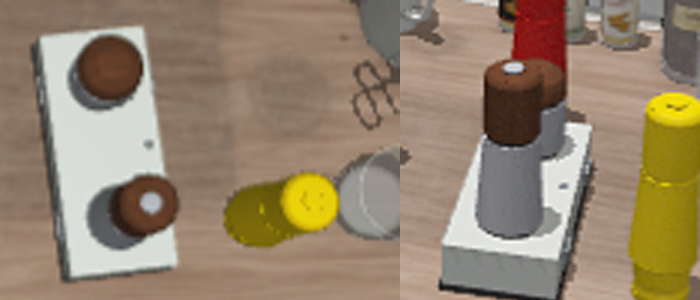

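The crop confirms it: dark wooden head with stud in the near socket of the white charger, the short dome mill in the far socket, and the yellow mill about 118 mm to the right. I'm moving off at the current height, keeping the tool orientation, while taking an arc around the base.

Call:
{"op": "step_arm", "data": {"series": [[[-30,-18.5,0,0,0,0,1],[-30,-18.5,0,0,0,0,1],[-30,-18.5,0,0,0,0,1],[-30,-18.5,0,0,0,0,1],[-30,-18.5,0,0,0,0,1],[-30,-18.5,0,0,0,0,1],[-30,-18.5,0,0,0,0,1],[-30,-18.5,0,0,0,0,1],[-30,-18.5,0,0,0,0,1],[-30,-18.5,0,0,0,0,1],[-30,-18.5,0,0,0,0,1],[-30,-18.5,0,0,0,0,1]]]}}

```text
time_s: 1.1
ee_pos: [499.5, 250.9, 248.0]
tool_rot: [0.2, 0.98, -0.0, -0.0]
force: [1.1, 0.6, 0.0]
gripper_width: 1.002
gripper_force: 0.0
```

```bash
cat >> h.py <<'E'
from scipy.spatial.transform import Rotation as Rn
def go(target):
    s=arm.sense();R=Rn.from_quat(s['tool_rot']).as_matrix()
    print("t",s['time_s'],"pos",np.round(s['ee_pos'],1),"R",R.round(3).tolist(),"F",np.round(s['force'],1),"w",s['gripper_width'],s['gripper_force'])
    print("tool shift",(R.T@(np.array(target)-s['ee_pos'])).round(1))
E
python3 - <<'E'
from h import *
go([454,-149,250])
t=cv2.imread("pics/top0.png")
for p in((127,160),(207,154),(213,268),(133,275),(345.6,245.6)): print(p,onz("top",p,29 if p[0]<300 else 186).round(0))
E
```

```text
t 1.1 pos [499.5 250.9 248. ] R [[-0.92, 0.392, -0.0], [0.392, 0.92, -0.0], [0.0, -0.0, -1.0]] F [1.1 0.6 0. ] w 1.0022750553293263 0.0
tool shift [-114.9 -385.8   -1.9]
(127, 160) [715. 464.  29.]
(207, 154) [738. 229.  29.]
(213, 268) [401. 197.  29.]
(133, 275) [380. 419.  29.]
(345.6, 245.6) [ 453. -149.  186.]
```

Call:
{"op": "step_arm", "data": {"series": [[[-9.6,-32.2,0,0,0,0,1],[-9.6,-32.2,0,0,0,0,1],[-9.6,-32.2,0,0,0,0,1],[-9.6,-32.2,0,0,0,0,1],[-9.6,-32.2,0,0,0,0,1],[-9.6,-32.2,0,0,0,0,1],[-9.6,-32.2,0,0,0,0,1],[-9.6,-32.2,0,0,0,0,1],[-9.6,-32.2,0,0,0,0,1],[-9.6,-32.2,0,0,0,0,1],[-9.6,-32.2,0,0,0,0,1],[-9.6,-32.2,0,0,0,0,1]]]}}

```text
time_s: 2.1
ee_pos: [452.8, -149.5, 248.2]
tool_rot: [0.2, 0.98, 0.0, -0.0]
force: [1.1, 0.7, 0.9]
gripper_width: 0.998
gripper_force: 0.0
```

```bash
python3 - <<'E'
from h import *
go([453.5,-149,152])
a=arm.snapshot("top")[:,:,::-1];b=arm.snapshot("side")[:,:,::-1]
cv2.imwrite("pics/a.png",np.hstack([cv2.resize(a[180:290,290:420],(390,330)),cv2.resize(b[120:300,270:420],(400,480))[:330]]))
E
```

```text
t 2.1 pos [ 452.8 -149.5  248.2] R [[-0.92, 0.392, 0.0], [0.392, 0.92, 0.0], [0.0, 0.0, -1.0]] F [1.1 0.7 0.9] w 0.9982734571825702 0.0
tool shift [-0.5  0.7 96.2]
```

View pics/a.png

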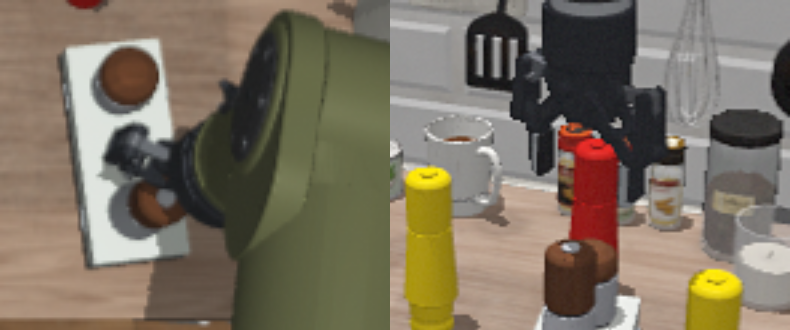

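The gripper stands right above the mill head: fingers at crop (540,165) and (645,150), stud at (570,245). The numbers match, so I descend.

Call:
{"op": "step_arm", "data": {"series": [[[0,0,12,0,0,0,1],[0,0,12,0,0,0,1],[0,0,12,0,0,0,1],[0,0,12,0,0,0,1],[0,0,10,0,0,0,1],[0,0,10,0,0,0,1],[0,0,10,0,0,0,1],[0,0,10,0,0,0,1],[0,0,8,0,0,0,1],[0,0,0,0,0,0,1]]]}}

```text
time_s: 3.03
ee_pos: [452.4, -147.6, 150.4]
tool_rot: [0.2, 0.98, -0.0, -0.001]
force: [-0.5, 0.4, 0.4]
gripper_width: 0.997
gripper_force: 0.0
```

```bash
python3 - <<'E'
from h import *
go([453.5,-149,152])
b=arm.snapshot("side")[:,:,::-1]
cv2.imwrite("pics/b.png",cv2.resize(b[150:300,270:420],(600,600),interpolation=2))
E
```

```text
t 3.0333 pos [ 452.4 -147.6  150.4] R [[-0.92, 0.392, -0.003], [0.392, 0.92, 0.0], [0.003, -0.001, -1.0]] F [-0.5  0.4  0.4] w 0.9972706658527479 0.0
tool shift [-1.5 -0.8 -1.6]
```

View pics/b.png

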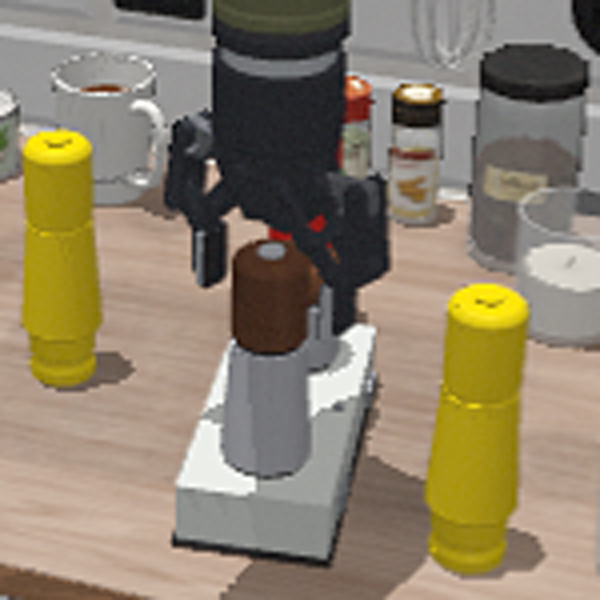

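The fingers straddle the dark head: left tip at crop (208,285), right tip at (345,330), head middle at (270,300). I'll check the depth by projecting the expected tips.

```bash
python3 - <<'E'
from h import *
m=arm.camera_model("side");T=m['camera_from_world']
s=arm.sense();R=Rn.from_quat(s['tool_rot']).as_matrix()
def pr(p):
    q=T[:3,:3]@p+T[:3,3];return ((m['mtx']@(q/q[2]))[:2]-[270,150])*4
for sg in(1,-1):
    for z in(133,146): p=s['ee_pos']+R[:,1]*46*sg;p[2]=z;print(sg,z,pr(p))
for z in (129,183):print("mill",z,pr(np.array([453.5,-149,z])),"tcp",pr(np.array([*s['ee_pos'][:2],z])))
E
```

```text
1 133 [206.16384917 299.06165881]
1 146 [206.43964396 280.20299981]
-1 133 [327.40251649 353.94129719]
-1 146 [328.33901307 334.43845552]
mill 129 [267.30246669 331.57943143] tcp [265.14080253 331.70025367]
mill 183 [269.83566671 250.85610668] tcp [267.62669075 250.97486075]
```

Call:
{"op": "step_arm", "data": {"series": [[[-1,-0.5,-2,0,0,0,0.9],[0,0,0,0,0,0,0],[0,0,0,0,0,0,0],[0,0,0,0,0,0,0],[0,0,0,0,0,0,0],[0,0,0,0,0,0,0],[0,0,0,0,0,0,0],[0,0,0,0,0,0,0],[0,0,0,0,0,0,0],[0,0,0,0,0,0,0]]]}}

```text
time_s: 3.92
ee_pos: [455.1, -148.8, 155.3]
tool_rot: [0.2, 0.98, 0.0, 0.001]
force: [-0.2, 0.7, 5.7]
gripper_width: 0.52
gripper_force: 61.2
```

Gripped. I'm pulling straight up slowly through the catch.

Call:
{"op": "step_arm", "data": {"series": [[[0,0,-1.5,0,0,0,0],[0,0,-1.5,0,0,0,0],[0,0,-1.5,0,0,0,0],[0,0,-1.5,0,0,0,0],[0,0,-1.5,0,0,0,0],[0,0,-1.5,0,0,0,0],[0,0,-1.5,0,0,0,0],[0,0,-1.5,0,0,0,0],[0,0,-1.5,0,0,0,0],[0,0,-1.5,0,0,0,0]]]}}

```text
time_s: 4.75
ee_pos: [454.5, -149.0, 170.8]
tool_rot: [0.2, 0.98, 0.0, 0.0]
force: [0.2, 0.7, -2.6]
gripper_width: 0.522
gripper_force: 66.6
```

Call:
{"op": "step_arm", "data": {"series": [[[0,0,-4,0,0,0,0],[0,0,-4,0,0,0,0],[0,0,-4,0,0,0,0],[0,0,-4,0,0,0,0],[0,0,-5,0,0,0,0],[0,0,-8,0,0,0,0],[0,0,-12,0,0,0,0],[0,0,-12,0,0,0,0],[0,0,-12,0,0,0,0],[0,0,-12,0,0,0,0],[0,0,-12,0,0,0,0],[0,0,-6,0,0,0,0]]]}}

```text
time_s: 5.75
ee_pos: [454.9, -149.1, 266.4]
tool_rot: [0.2, 0.98, 0.0, 0.001]
force: [0.5, -0.2, -3.3]
gripper_width: 0.521
gripper_force: 66.5
```

```bash
python3 - <<'E'
from h import *
go([475,318,270])
b=arm.snapshot("side")[:,:,::-1]
cv2.imwrite("pics/c.png",cv2.resize(b[110:310,240:420],(540,600),interpolation=2))
E
```

```text
t 5.75 pos [ 454.9 -149.1  266.4] R [[-0.92, 0.392, 0.002], [0.392, 0.92, -0.0], [-0.002, 0.001, -1.0]] F [ 0.5 -0.2 -3.3] w 0.521100242322135 66.52241704054177
tool shift [164.7 437.6  -3.6]
```

View pics/c.png

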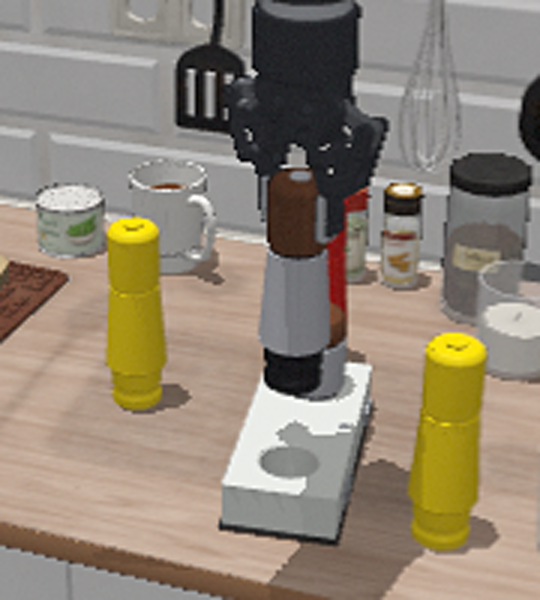

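The mill is out and upright with its plug foot at (293,380). The socket at (290,460) is empty, and the short mill is still seated. I'm carrying it to the board at the same height.

Call:
{"op": "step_arm", "data": {"series": [[[2,5,0,0,0,0,0],[4,10,0,0,0,0,0],[6,16,0,0,0,0,0],[7.5,20,0,0,0,0,0],[7.5,20,0,0,0,0,0],[7.5,20,0,0,0,0,0],[7.5,20,0,0,0,0,0],[7.5,20,0,0,0,0,0],[7.5,20,0,0,0,0,0],[7.5,20,0,0,0,0,0],[7.5,20,0,0,0,0,0],[7.5,20,0,0,0,0,0]]]}}

```text
time_s: 6.8
ee_pos: [462.7, 78.6, 263.2]
tool_rot: [0.199, 0.98, -0.0, -0.001]
force: [0.6, -0.3, -3.4]
gripper_width: 0.523
gripper_force: 66.5
```

Call:
{"op": "step_arm", "data": {"series": [[[7.5,20,0,0,0,0,0],[7.5,20,0,0,0,0,0],[7.5,20,0,0,0,0,0],[7.5,20,0,0,0,0,0],[7.5,20,0,0,0,0,0],[7.5,20,0,0,0,0,0],[7.5,20,0,0,0,0,0],[7.5,20,0,0,0,0,0],[7.5,20,0,0,0,0,0],[6,16,0,0,0,0,0],[4,10,0,0,0,0,0],[0,0,0,0,0,0,0]]]}}

```text
time_s: 7.8
ee_pos: [471.7, 299.6, 263.3]
tool_rot: [0.198, 0.98, -0.0, -0.001]
force: [-0.1, 0.2, -4.0]
gripper_width: 0.518
gripper_force: 66.5
```

```bash
python3 - <<'E'
from h import *
go([475,318,180])
t=arm.snapshot("top")[:,:,::-1];b=arm.snapshot("side")[:,:,::-1]
cv2.imwrite("pics/d.png",np.hstack([cv2.resize(t[130:300,60:230],(400,400)),cv2.resize(b[120:300,60:280],(400,327),interpolation=2).copy()[:327].repeat(1,0) if 0 else cv2.resize(b[100:300,80:280],(400,400))]))
E
```

```text
t 7.8 pos [471.7 299.6 263.3] R [[-0.922, 0.388, -0.002], [0.388, 0.922, 0.0], [0.002, -0.0, -1.0]] F [-0.1  0.2 -4. ] w 0.5184610836571089 66.47452230099589
tool shift [ 4.  18.3 83.3]
```

View pics/d.png

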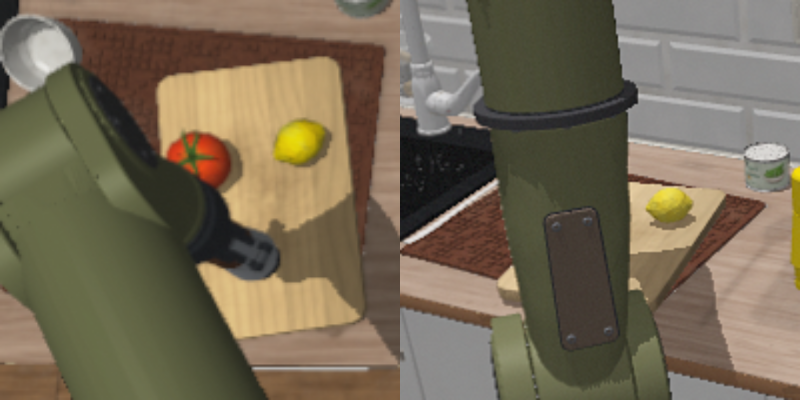

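The mill hangs over the bare near half of the board (top crop about (255,250)), clear of tomato (198,160) and lemon (300,142). The side view is blocked by the arm. I'm descending.

Call:
{"op": "step_arm", "data": {"series": [[[1,3,8,0,0,0,0],[1,3,10,0,0,0,0],[1,3,10,0,0,0,0],[1,3,10,0,0,0,0],[0,0,10,0,0,0,0],[0,0,10,0,0,0,0],[0,0,7,0,0,0,0],[0,0,5,0,0,0,0],[0,0,4,0,0,0,0],[0,0,0,0,0,0,0],[0,0,0,0,0,0,0]]]}}

```text
time_s: 8.82
ee_pos: [474.4, 308.9, 190.5]
tool_rot: [0.2, 0.98, 0.0, 0.0]
force: [0.3, -0.4, -3.6]
gripper_width: 0.522
gripper_force: 66.5
```

Call:
{"op": "step_arm", "data": {"series": [[[0,0,1.5,0,0,0,0],[0,0,1.5,0,0,0,0],[0,0,1,0,0,0,0],[0,0,0,0,0,0,0]]]}}

```text
time_s: 9.15
ee_pos: [474.2, 308.9, 186.3]
tool_rot: [0.2, 0.98, 0.0, 0.0]
force: [-0.1, 0.1, -3.9]
gripper_width: 0.522
gripper_force: 66.5
```

Call:
{"op": "step_arm", "data": {"series": [[[0,0,1.5,0,0,0,0],[0,0,1.5,0,0,0,0],[0,0,1.5,0,0,0,0],[0,0,1.5,0,0,0,0],[0,0,0,0,0,0,0]]]}}

```text
time_s: 9.57
ee_pos: [474.1, 308.8, 179.9]
tool_rot: [0.2, 0.98, -0.0, -0.0]
force: [-0.4, 0.0, -3.0]
gripper_width: 0.522
gripper_force: 66.5
```

Call:
{"op": "step_arm", "data": {"series": [[[0,0,1,0,0,0,0],[0,0,1,0,0,0,0],[0,0,0,0,0,0,0]]]}}

```text
time_s: 9.82
ee_pos: [474.2, 308.9, 178.1]
tool_rot: [0.2, 0.98, -0.0, -0.0]
force: [-0.6, 0.6, -3.4]
gripper_width: 0.516
gripper_force: 66.5
```

Call:
{"op": "step_arm", "data": {"series": [[[0,0,1,0,0,0,0],[0,0,1,0,0,0,0],[0,0,0,0,0,0,0]]]}}

```text
time_s: 10.07
ee_pos: [474.3, 309.0, 176.3]
tool_rot: [0.2, 0.98, 0.0, 0.0]
force: [-0.7, 0.3, -4.3]
gripper_width: 0.522
gripper_force: 66.7
```

Call:
{"op": "step_arm", "data": {"series": [[[0,0,1,0,0,0,0],[0,0,1,0,0,0,0],[0,0,0,0,0,0,0]]]}}

```text
time_s: 10.32
ee_pos: [474.7, 309.0, 176.2]
tool_rot: [0.2, 0.98, 0.0, 0.0]
force: [-1.9, -0.9, 5.4]
gripper_width: 0.522
gripper_force: 67.1
```

Contact. I'm easing off slightly, releasing, then going straight up.

Call:
{"op": "step_arm", "data": {"series": [[[0,0,-0.5,0,0,0,0],[0,0,0,0,0,0,0.6],[0,0,0,0,0,0,0.7],[0,0,0,0,0,0,0.8],[0,0,0,0,0,0,1],[0,0,0,0,0,0,1],[0,0,0,0,0,0,1],[0,0,0,0,0,0,1]]]}}

```text
time_s: 10.98
ee_pos: [474.3, 308.9, 174.8]
tool_rot: [0.2, 0.98, 0.0, 0.0]
force: [0.1, -0.4, 0.6]
gripper_width: 1.001
gripper_force: 0.0
```

Call:
{"op": "step_arm", "data": {"series": [[[0,0,-3,0,0,0,1],[0,0,-6,0,0,0,1],[0,0,-10,0,0,0,1],[0,0,-15,0,0,0,1],[0,0,-15,0,0,0,1],[0,0,-15,0,0,0,1],[0,0,-20,0,0,0,1],[0,0,-20,0,0,0,1],[0,0,-20,0,0,0,1],[0,0,-10,0,0,0,1],[0,0,0,0,0,0,1]]]}}

```text
time_s: 11.9
ee_pos: [475.4, 309.6, 312.5]
tool_rot: [0.2, 0.98, 0.002, 0.002]
force: [0.2, -0.1, 0.1]
gripper_width: 1.0
gripper_force: 0.0
```

Call:
{"op": "step_arm", "data": {"series": [[[0,-20,0,0,0,0,1],[0,-30,0,0,0,0,1],[0,-30,0,0,0,0,1],[0,-30,0,0,0,0,1],[0,-30,0,0,0,0,1],[0,-30,0,0,0,0,1],[0,-30,0,0,0,0,1],[0,-20,0,0,0,0,1],[0,0,0,0,0,0,1],[0,0,0,0,0,0,1]]]}}

```text
time_s: 12.73
ee_pos: [387.6, 105.9, 308.4]
tool_rot: [0.201, 0.98, 0.0, -0.0]
force: [1.5, 0.4, -0.2]
gripper_width: 1.001
gripper_force: 0.0
```

```bash
python3 - <<'E'
from h import *
go([475,318,180])
t=arm.snapshot("top")[:,:,::-1];b=arm.snapshot("side")[:,:,::-1]
cv2.imwrite("pics/e.png",np.hstack([cv2.resize(t[130:300,60:400],(400,200)),cv2.resize(b[140:310,60:400],(400,200))]).repeat(1,0))
cv2.imwrite("pics/e.png",np.vstack([cv2.resize(t[120:290,40:440],(700,298)),cv2.resize(b[140:310,40:440],(700,298))]))
E
```

```text
t 12.7333 pos [387.6 105.9 308.4] R [[-0.919, 0.394, -0.0], [0.394, 0.919, 0.001], [0.0, 0.001, -1.0]] F [ 1.5  0.4 -0.2] w 1.0009547730399093 0.0
tool shift [  3.1 229.3 128.6]
```

View pics/e.png

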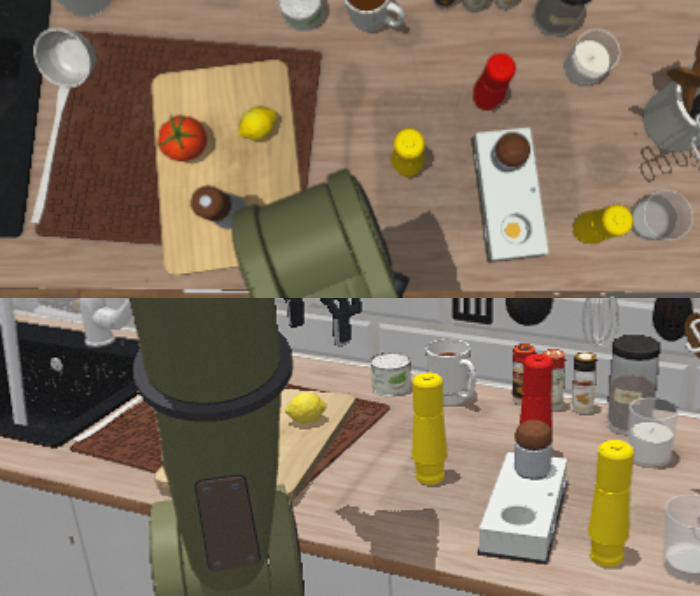

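The mill stands upright on the free half of the board, head at (212,203). The fruit, glass and short mill haven't moved, and the gripper is clear. I'm handing in the job.

```bash
python3 -c "from workcell import arm; print(arm.job_done())"
```

```text
the job is handed in; nothing more can be done
None
```

The job is handed in after about 13 s: the tall mill stands upright on the free near half of the board, and the last pictures showed the short mill still seated and the fruit, board and glass where they were.

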